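# Tighten the lens retaining ring of a tracing projector with a pin spanner

### The job

The ring that holds the lens of the tracing projector has worked loose. Take the pin spanner from its wooden rest, feel both its pins fully home into two opposite holes of the ring, turn the ring clockwise with it until it is tight against its stop, then put the spanner back down in its rest. Press and turn gently, touch the projector only with the spanner, and leave the other things on the table alone.

Things in the scene. Friction and masses are not known exactly. Their poses are not given: they have to be found in the camera images.
- projector: Tracing projector, a fixed white box 170 x 170 mm, its flat top 70 mm above the table; origin at the centre of its underside, z up. Upright on its top centre stands a fixed round black lens collar 88 mm across, 15.5 mm high; inside its rim lies the plain metal retaining ring: 73 mm outside, 40 mm inside, 6 mm thick, top face 87 mm above the table. The lens glass lies 5.5 mm below that.
- ring_top (a point): Ring's axis at its top face; fixed to the projector, z up. The ring has six round through holes 7.5 mm wide, 60 degrees apart on a circle of 28 mm radius (opposite ones 56 mm apart), free to 9 mm below its top. Neither this yaw, the projector's, nor the joint value tells the angle at which the holes stand: it differs each time and must be seen or felt.
- ring (a joint): Turn of the retaining ring about its upright axis, rad; grows clockwise seen from above (tightening). Starts loose, between 0.25 and 0.55; fully unscrewed it stops at 0, tight it meets a firm stop at 1.4. Between these it turns with a friction of up to 0.28 N m; the stop is felt as a steep rise in torque. It stays where it is left.
- spanner: Pin spanner, 120 to 200 g, loose in its rest. Steel bar 80 (x) x 18 (y) x 8 (z) mm; two round-ended pins 5 mm thick stand 8 mm out of its underside at x = +28 and -28 mm. Origin on the bar's underside midway between the pins; x along the bar, z up, away from the pins. With its pins fully home in the ring, the bar's underside lies on the ring's top face.
- spanner_grip (a point): Middle of the spanner's black grip block, 42 (x) x 16 (y) x 48 (z) mm, upright on the bar, flat-sided; this point is 36 mm above the bar's underside, the block's top 56 mm; a washer plate 46 x 20 mm surrounds its lowest 6 mm. Axes as the spanner. Grip from above, across the 16 mm (along y).
- rest: Fixed wooden rest for the spanner, 120 (x) x 64 (y) x 26 (z) mm; origin at the centre of its underside, z up. A slot in its top, centred, 71 (x) x 10 (y) mm and 15 mm deep, takes both pins; the spanner's bar lies along x on the block's top, its underside 26 mm above the table.
- paperweight: Dark wooden paperweight bar 30 x 200 x 18 mm, loose, to be left alone; origin at the centre of its underside.
- inkstone: Dark ink stone, a shallow tray 100 x 140 x 22 mm, loose, to be left alone; origin at the centre of its underside.
- water_bowl: Blue ceramic bowl 90 mm wide and 55 mm high, loose, to be left alone; origin at the centre of its underside.
Not all that is in view belongs to the job. What is meant by the spanner is not yellow, and is the larger of those in its own colour.

How it is judged:
By the outcome, as a careful person would: the job done as asked, in the order asked, and still so for the second after the job is handed in, with the robot touching nothing.
It also fails if it takes over 69 s, if anything falls off the work surface, if the arm or the gripper's body presses on something with over 40 N, if the wrist force passes 120 N, or if a joint passes its speed limit or range.

### The arm

A 6-joint arm with a two-finger parallel gripper is mounted at the origin on the work surface. World frame = base frame: x ahead of the robot, y to its left, z up, the work surface at z = 0. Lengths are in mm, angles in rad, forces in N, time in s.
With the tool pointing down it reaches from about 350 to 775 mm from the base axis. Payload 7.3 kg.
Tool frame: the origin (TCP) lies between the finger pads; the fingertips stand 22 mm ahead of it and the grasp point (between the pads) lies 3 mm ahead of it (nose_length is the distance from the TCP to the fingertips, in mm); z points along the fingers, y is the direction in which the jaws open and shut (so a half turn about z gives the same grasp; the last joint's range is limited). The gripper opens to 92 mm and grips with 3 to 60 N. Pads are 19 mm wide; open, the fingers measure 130 mm over their backs; the gripper's body (75 mm by 190 mm) begins 47 mm behind the grasp point.
Start: joints at [1.182, 0.342, 1.524, -0, 1.275, -0.146], TCP at [126.204, 509.623, 248.741] pointing down, gripper open.
Joint ranges: [-2.53, 2.53], [-0.77, 2.02], [0.04, 2.7], [-1, 4.14], [0.28, 2.66], [-3.11, 3.11]. Speed limits (rad/s): [2.57, 2.57, 3.14, 3.14, 3.14, 3.14].

### API

Orientations are given as [roll, pitch, yaw] about the fixed x, y, z axes, in that order (R = Rz(yaw) Ry(pitch) Rx(roll)).
In Python, from plant import get_obs, capture, close_job, nose_length gives the robot as it stands.
- The arm moves only by the tool step_arm, never from a script. Its argument "increments" is text: rows parted by semicolons, each of 7 numbers parted by spaces: the turn, a rotation vector about the tool's x, y, z in rad, then the shift along the tool's x, y, z in mm, then the opening, from -1 (shut) to 1 (fully open). A call has 1 to 20 rows; each row is the pose to reach, as a shift and turn from the pose commanded when the call began, along the tool's axes at that moment; what a row does not reach only later rows make up. A row lasts 1/8 s, in which the tool goes at most 62.5 mm and 10.7 degrees, less where a joint would pass 70% of its speed; a pose out of reach is approached as far as the arm can. A call with a gripper value outside its range is refused whole. The fingers move at their own pace and stop on an object; the grip force is fixed at half the most. Time passes only in rows, so rows that repeat a pose let the fingers close. It gives the time, the measured TCP pose, the force and the opening at its end, in the units of the state.
- get_obs(): the state, without advancing time (a new reading comes with each control period).
- capture(name): name is "side" or "top" or "wrist"; returns a dict with "frame" (420x560x3 uint8, red, green, blue), "K" (3x3 intrinsics, pixels), "extrinsics" (4x4, takes a point from world to camera coordinates); the wrist camera has in their place "tool_from_camera" (4x4, takes a point from camera to tool coordinates, whose origin is the TCP and whose axes are the flange's). Camera axes: x right, y down, z forward; pixel columns grow to the right and rows downward; lengths in mm; the calibration is good to about 2 mm. A picture is of the moment at which its call begins: read the wrist's pose just before it. There is no depth.
- close_job(): hands the job in, once; it reports no verdict.
The state is a dict: "time": time; "joint_positions": joint angles; "dq": joint speeds; "tau": joint torques, N m; "tool_pos": TCP position; "tcp_rot": TCP orientation; "contact_force": force on the tool from outside, world axes, zero at the start; "moment": the same for the moment, N m; "grip_width": finger opening in mm.
Only numpy, scipy, OpenCV 4.12 (cv2) and the standard library are available. Lean on these libraries where they do the work, as an engineer would, in place of code of your own. Each camera call takes 0.05 s, during which the arm holds its last target.

## Working session

There is one attempt and no reset: what is moved stays moved. The work goes in short steps, Python scripts to look and compute and a tool call to move; the robot and the scene stay as the last step left them, time stands still between calls to the robot, and variables do not carry over. Pictures are saved under pics/ and viewed, and the job is handed in when it is done.

Besides the shell and the picture viewer there is one more tool, called after "Emit:" as name(argument=value, ...) on one line, values as JSON. step_arm: Moves the arm, as the interface text tells. Its arguments: {"type":"object","properties":{"increments":{"type":"string"}},"required":["increments"]}

```bash
ls; mkdir -p pics; cat > h.py <<'E'
import numpy as np, cv2
from plant import get_obs, capture, nose_length
from scipy.spatial.transform import Rotation as R
def T(o):
    M=np.eye(4); M[:3,:3]=R.from_euler('xyz',o['tcp_rot']).as_matrix(); M[:3,3]=o['tool_pos']; return M
def snap(name,fn):
    o=get_obs(); c=capture(name)
    K=np.array(c['K'])
    if name=='wrist': W=np.linalg.inv(T(o)@np.array(c['tool_from_camera']))
    else: W=np.array(c['extrinsics'])
    cv2.imwrite('pics/'+fn+'.png',c['frame'][:,:,::-1]); np.savez('pics/'+fn+'.npz',K=K,W=W,f=c['frame'])
def load(fn): d=np.load('pics/'+fn+'.npz'); return d['K'],d['W'],d['f']
def ray(fn,px):
    K,W,_=load(fn); C=np.linalg.inv(W); d=C[:3,:3]@np.linalg.inv(K)@[px[0],px[1],1]; return C[:3,3],d/np.linalg.norm(d)
def onz(fn,px,z):
    p,d=ray(fn,px); return p+d*(z-p[2])/d[2]
def tri(l):
    A=np.zeros((3,3));b=np.zeros(3);rs=[ray(*x) for x in l]
    for p,d in rs:
        P=np.eye(3)-np.outer(d,d);A+=P;b+=P@p
    x=np.linalg.solve(A,b); return x,[np.linalg.norm((np.eye(3)-np.outer(d,d))@(x-p)) for p,d in rs]
def proj(fn,X):
    K,W,_=load(fn); X=np.atleast_2d(X); c=(W[:3,:3]@X.T).T+W[:3,3]; u=(K@c.T).T; return u[:,:2]/u[:,2:]
def crop(fn,x0,y0,x1,y1,s,out):
    f=load(fn)[2][y0:y1,x0:x1,::-1]; cv2.imwrite('pics/'+out+'.png',cv2.resize(f,None,fx=s,fy=s,interpolation=cv2.INTER_CUBIC))
def st():
    o=get_obs(); print({k:np.round(o[k],3).tolist() for k in o if k not in('dq','tau')}); return o
E
python3 - <<'E'
from h import *
st(); print(nose_length)
for n in('side','top','wrist'): snap(n,n+'0')
E
```

```text
pics
{'time': 0.0, 'joint_positions': [1.182, 0.343, 1.525, 0.0, 1.275, -0.146], 'tool_pos': [126.038, 509.252, 248.043], 'tcp_rot': [-3.14, -0.0, 2.899], 'contact_force': [-0.958, -0.059, 0.876], 'moment': [-0.016, -0.03, -0.039], 'grip_width': 91.7}
22.0
```

View pics/side0.png

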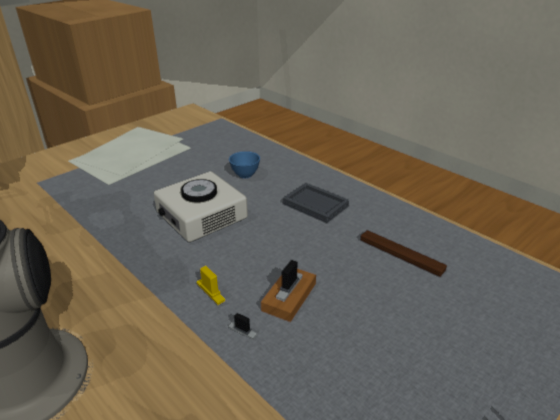

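View pics/top0.png

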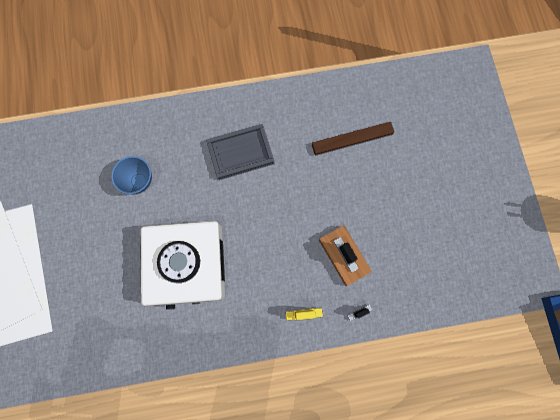

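View pics/wrist0.png

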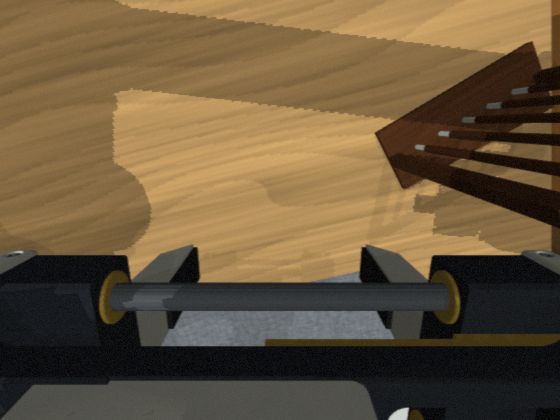

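The side view shows the rest with the black-gripped spanner at (290,285), the projector ring at (199,189), and yellow and small black decoys in front. The top view shows the rest at (346,255) and the ring at (178,262).

```bash
python3 - <<'E'
from h import *
print('ring',tri([('side0',(199,188)),('top0',(178,262))]), onz('top0',(178,262),87))
print('grip',tri([('side0',(291,266)),('top0',(347,252))]), onz('top0',(347,252.5),82))
for p in [(319,238),(344,226),(371,270),(349,286)]: print(onz('top0',p,26))
for p in [(142,225),(219,222),(222,300),(141,304)]: print(onz('top0',p,70))
for n,p in dict(bowl=(132,175),ink=(240,152),pw=(353,138),yel=(304,315),sm=(360,313)).items(): print(n,onz('top0',p,20))
crop('top0',300,210,400,290,8,'c1'); crop('side0',240,230,340,330,6,'c2');crop('top0',130,215,230,310,6,'c3')
E
```

```text
ring (array([506.11484537, 181.87883567,  83.7033714 ]), [np.float64(0.4480871061672099), np.float64(0.44808710616707337)]) [505.33875769 181.35457578  87.        ]
grip (array([ 467.10561345, -171.64076165,   75.87473583]), [np.float64(2.2517568913627715), np.float64(2.2517568913626524)]) [ 463.82738288 -168.87238464   82.        ]
[ 510.79463936 -124.17807907   26.        ]
[ 527.78094419 -185.25484194   26.        ]
[ 420.61446378 -223.58740291   26.        ]
[ 394.97945869 -168.32661432   26.        ]
[600.0234294 252.0201306  70.       ]
[577.43500781  87.2137169   70.        ]
[413.3493035  105.04108082  70.        ]
[434.59061618 271.9238125   70.        ]
bowl [734.39627293 278.0427867   20.        ]
ink [746.01531513  19.44014709  20.        ]
pw [ 733.36315783 -251.75031345   20.        ]
yel [351.0747449 -59.6698579  20.       ]
sm [ 333.99367754 -180.83309602   20.        ]
```

View pics/c1.png

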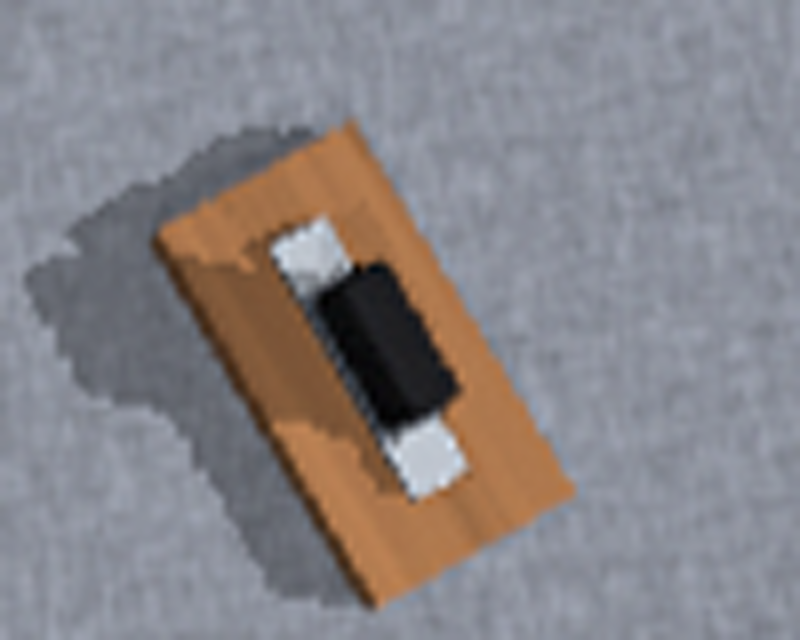

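View pics/c2.png

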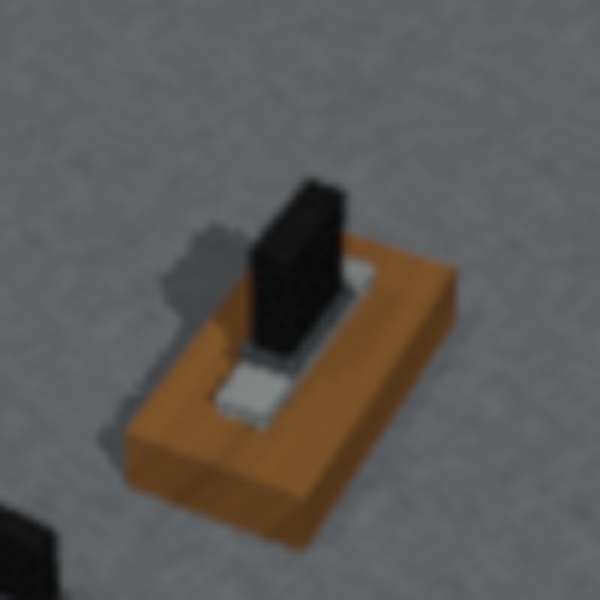

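View pics/c3.png

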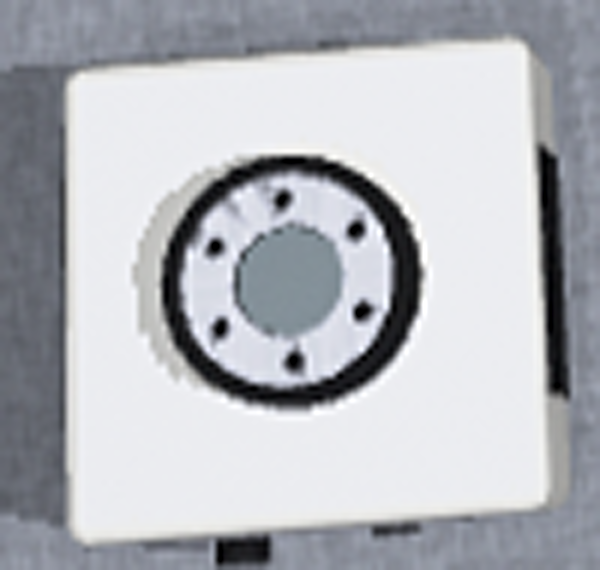

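```bash
python3 - <<'E'
from h import *
h=np.array([(283,199),(357,229),(363,311),(295,361),(220,328),(215,246)])/6+[130,215]
P=np.array([onz('top0',p,87) for p in h]);c=P.mean(0);print(c, np.hypot(*(P-c)[:,:2].T), np.degrees(np.arctan2(P[:,1]-c[1],P[:,0]-c[0])))
b=np.array([(270,245),(325,217),(468,467),(415,500)])/8+[300,210]
B=np.array([onz('top0',p,34) for p in b]);print(B.mean(0),B); d=B[0]+B[1]-B[2]-B[3]; print(np.arctan2(d[1],d[0]),np.linalg.norm(d)/2)
c=capture('wrist');print(c['tool_from_camera'],c['K'])
E
```

```text
[506.41083048 180.92632053  87.        ] [27.87353271 28.60817769 28.43198396 28.38673841 28.48447097 28.56017698] [  -3.00148477  -63.06890747 -123.01309922  177.08933586  116.39518881
   56.62524208]
[ 463.20490011 -175.03265067   34.        ] [[ 498.31341476 -154.3711271    34.        ]
 [ 503.33863409 -171.06339184   34.        ]
 [ 428.70662454 -195.45650104   34.        ]
 [ 422.46092706 -179.23958269   34.        ]]
0.3163587119370991 79.17115269720462
[[ 5.63214187e-04 -9.60196506e-01 -2.79324816e-01  7.55401501e+01]
 [ 9.99999785e-01  6.34505516e-04 -1.64811398e-04  8.23866671e-02]
 [ 3.35484465e-04 -2.79324663e-01  9.60196657e-01 -1.35050100e+02]
 [ 0.00000000e+00  0.00000000e+00  0.00000000e+00  1.00000000e+00]] [[303.3256795    0.         279.11600093]
 [  0.         303.3256795  212.52918102]
 [  0.           0.           1.        ]]
```

```bash
cat >> h.py <<'E'
def delta(x,y,z,yaw):
    o=get_obs(); M=T(o); d=M[:3,:3].T@(np.array([x,y,z])-M[:3,3])
    G=R.from_euler('xyz',[np.pi,0,yaw]).as_matrix(); rv=R.from_matrix(M[:3,:3].T@G).as_rotvec()
    print('rv',np.round(rv,4),'d',np.round(d,2))
E
python3 - <<'E'
from h import *
delta(506,181,200,2.899)
E
```

```text
rv [-0.0009 -0.0001 -0.0002] d [-447.69 -227.44   48.45]
```

Emit:
step_arm(increments="0 0 0 -448 -227.4 48.4 1; 0 0 0 -448 -227.4 48.4 1; 0 0 0 -448 -227.4 48.4 1; 0 0 0 -448 -227.4 48.4 1; 0 0 0 -448 -227.4 48.4 1; 0 0 0 -448 -227.4 48.4 1; 0 0 0 -448 -227.4 48.4 1; 0 0 0 -448 -227.4 48.4 1; 0 0 0 -448 -227.4 48.4 1; 0 0 0 -448 -227.4 48.4 1; 0 0 0 -448 -227.4 48.4 1")

```text
time: 1.58
tool_pos: [505.4, 182.3, 200.5]
tcp_rot: [3.141, -0.0, 2.9]
contact_force: [-0.9, 0.2, -0.0]
grip_width: 91.8
```

```bash
python3 - <<'E'
from h import *
st(); snap('wrist','w1')
delta(463,-175,180,3.458)
E
```

```text
{'time': 1.575, 'joint_positions': [0.203, 0.407, 1.565, 0.0, 1.17, -1.126], 'tool_pos': [505.362, 182.288, 200.501], 'tcp_rot': [3.141, -0.0, 2.9], 'contact_force': [-0.872, 0.179, -0.001], 'moment': [-0.005, -0.003, 0.021], 'grip_width': 91.793}
rv [ 3.000e-04  0.000e+00 -5.572e-01] d [ -44.05 -357.2    20.5 ]
```

View pics/w1.png

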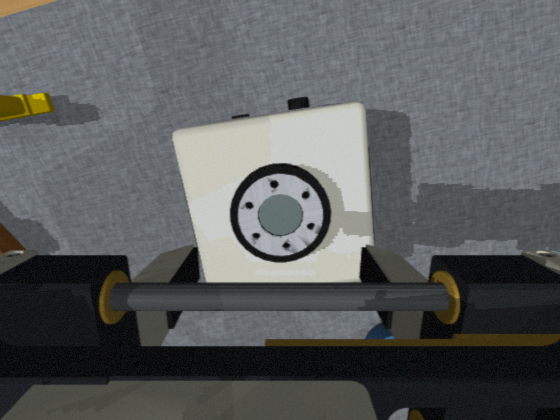

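The wrist view shows the projector, with the ring centred near (280,213) and all six holes visible.

```bash
python3 - <<'E'
from h import *
crop('w1',220,155,340,270,6,'c4')
E
```

```text
(no output)
```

View pics/c4.png

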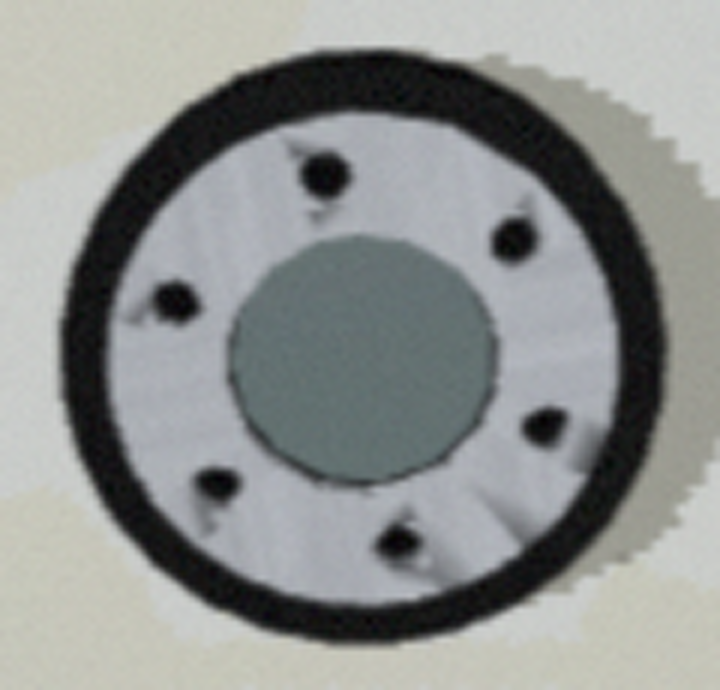

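Emit:
step_arm(increments="0 0 -0.557 -44 -357.2 20.5 1; 0 0 -0.557 -44 -357.2 20.5 1; 0 0 -0.557 -44 -357.2 20.5 1; 0 0 -0.557 -44 -357.2 20.5 1; 0 0 -0.557 -44 -357.2 20.5 1; 0 0 -0.557 -44 -357.2 20.5 1; 0 0 -0.557 -44 -357.2 20.5 1; 0 0 -0.557 -44 -357.2 20.5 1; 0 0 -0.557 -44 -357.2 20.5 1; 0 0 -0.557 -44 -357.2 20.5 1")

```text
time: 2.88
tool_pos: [463.6, -174.6, 180.0]
tcp_rot: [3.142, 0.0, -2.825]
contact_force: [0.1, 1.1, 0.5]
grip_width: 92.0
```

```bash
python3 - <<'E'
from h import *
st(); snap('wrist','w2')
crop('w2',200,130,360,280,5,'c5')
E
```

```text
{'time': 2.875, 'joint_positions': [-0.515, 0.358, 1.707, 0.0, 1.076, -2.403], 'tool_pos': [463.567, -174.585, 179.997], 'tcp_rot': [3.142, 0.0, -2.825], 'contact_force': [0.118, 1.058, 0.488], 'moment': [0.033, 0.058, 0.016], 'grip_width': 92.018}
```

View pics/w2.png

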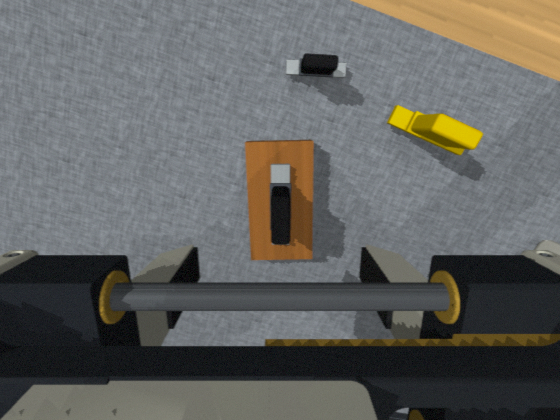

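View pics/c5.png

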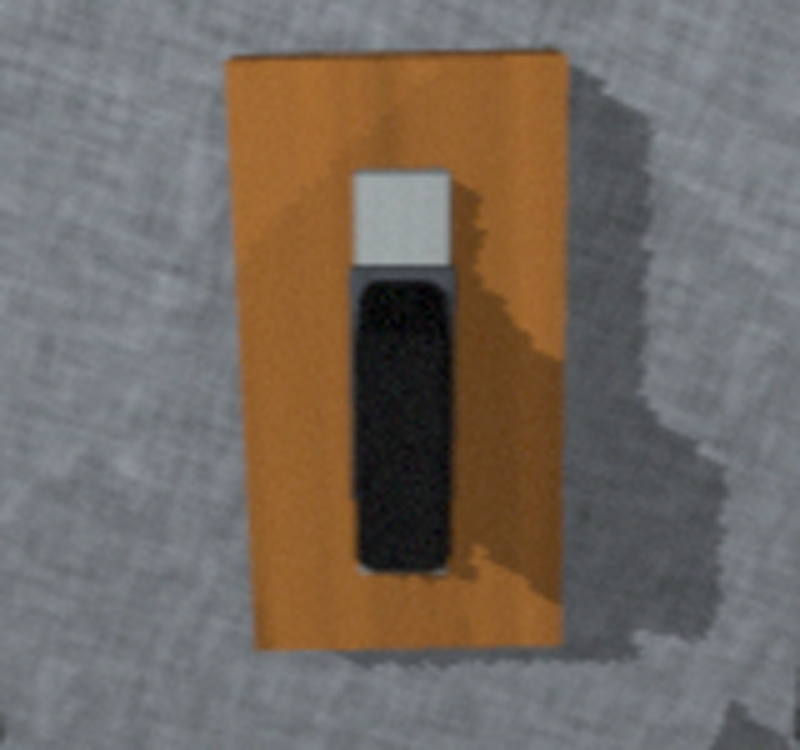

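```bash
python3 - <<'E'
from h import *
f=lambda p,z,n='w2',s=5,o=(200,130): onz(n,np.array(p)/s+o,z)
r=[f(p,26) for p in [(230,60),(568,52),(563,645),(258,648)]]; print(np.round(r,1),np.mean(r,0))
d=r[0]+r[1]-r[2]-r[3];print('restyaw',np.arctan2(d[1],d[0]),np.linalg.norm(d)/2, np.linalg.norm(r[0]-r[1]))
bl,br=f((355,171),34),f((450,171),34);m=(bl+br)/2; print('bar end',bl,br,m)
b1=f((359,568),82);b2=f((451,568),82);a1=f((357,325),82);a2=f((452,325),82);print('grip top',b1,b2,a1,a2)
g=(b1+b2+a1+a2)/4;e=a1+a2-b1-b2;print(g,np.linalg.norm(e)/2,np.arctan2(e[1],e[0]))
u=br-bl;print('bar yaw',np.arctan2(u[1],u[0]))
o=get_obs();y=o['tcp_rot'][2];print('from bar end', m[:2]-40*np.array([np.cos(y),np.sin(y)]))
print('tri grip edge', tri([('top0',np.array((347+0,252)) ),('w2',np.array((404,447))/5+[200,130])]))
# ring from w1
h=np.array([(326,175),(514,240),(545,427),(398,541),(217,484),(176,302)])/6+[220,155]
P=np.array([onz('w1',p,87) for p in h]);c=P.mean(0);print(c, np.hypot(*(P-c)[:,:2].T), np.degrees(np.arctan2(P[:,1]-c[1],P[:,0]-c[0])))
# triangulated holes
ht=np.array([(283,199),(357,229),(363,311),(295,361),(220,328),(215,246)])/6+[130,215]
pt=np.array([onz('top0',p,87) for p in ht])
for i in range(6):
    j=np.argmin(np.hypot(*(pt-P[i])[:,:2].T)); print(tri([('w1',h[i]),('top0',ht[j])]))
E
```

```text
[[ 416.4 -222.3   26. ]
 [ 395.5 -163.1   26. ]
 [ 508.6 -123.1   26. ]
 [ 529.  -183.1   26. ]] [ 462.38412961 -172.91006252   26.        ]
restyaw -2.8036022980702606 119.63230974403466 62.804019954315066
bar end [ 427.72230834 -194.11295008   34.        ] [ 422.25522084 -177.46692148   34.        ] [ 424.98876459 -185.78993578   34.        ]
grip top [ 483.44721168 -174.26457824   82.        ] [ 478.7106401  -159.84896873   82.        ] [ 444.45700671 -187.10790001   82.        ] [ 439.79134106 -172.90426568   82.        ]
[ 461.60154989 -173.53142816   82.        ] 41.05066767485728 -2.820665001511677
bar yaw 1.8881291619205878
from bar end [ 463.00349847 -173.34485611]
tri grip edge (array([ 466.02426039, -172.1079421 ,   66.00262554]), [np.float64(0.011165954000506585), np.float64(0.011165954000627597)])
[505.22203772 183.56229232  87.        ] [27.85061002 27.87447127 27.9314164  27.59825806 27.90729481 27.93442511] [ 176.78472131  116.86631395   56.45960271   -2.88428746  -63.11483492
 -122.99553142]
(array([478.96909499, 184.53776848,  77.92512943]), [np.float64(0.10462287847186055), np.float64(0.1046228784719132)])
(array([494.67925032, 208.69521329,  78.50814881]), [np.float64(0.016347669728178617), np.float64(0.01634766972826552)])
(array([523.35586357, 206.95469712,  79.09255979]), [np.float64(0.14427849734999124), np.float64(0.1442784973499957)])
(array([535.6782669 , 181.44378595,  79.27376237]), [np.float64(0.27799261604419323), np.float64(0.2779926160442046)])
(array([520.65048637, 157.19885856,  78.53647386]), [np.float64(0.12032292896709433), np.float64(0.12032292896733293)])
(array([491.84588066, 158.7867207 ,  78.8166279 ]), [np.float64(0.07343438216263079), np.float64(0.07343438216260925)])
```

The wrist crop shows the spanner's bar end at (400,171), the grip block top at about (404,450), and the rest square around it. I'll go part-way down and take a second view to check the height.

```bash
python3 - <<'E'
from h import *
delta(462.6,-173.3,130,-2.818)
E
```

```text
rv [ 0.      0.0003 -0.0072] d [ 0.43  1.74 49.96]
```

Emit:
step_arm(increments="0 0 0 0.5 -1.5 50 1; 0 0 0 0.5 -1.5 50 1; 0 0 0 0.5 -1.5 50 1")

```text
time: 3.3
tool_pos: [463.8, -177.6, 130.9]
tcp_rot: [-3.141, 0.001, -2.827]
contact_force: [0.3, -1.0, 1.2]
grip_width: 92.0
```

```bash
python3 - <<'E'
from h import *
st(); snap('wrist','w3')
delta(462.6,-173.3,67,-2.818)
crop('w3',200,130,360,280,5,'c6')
E
```

```text
{'time': 3.3, 'joint_positions': [-0.52, 0.423, 1.765, 0.0, 0.953, -2.406], 'tool_pos': [463.807, -177.614, 130.858], 'tcp_rot': [-3.141, 0.001, -2.827], 'contact_force': [0.296, -1.031, 1.221], 'moment': [-0.006, 0.034, -0.026], 'grip_width': 92.03}
rv [-0.0016  0.0015 -0.009 ] d [ 0.09  4.92 64.27]
```

View pics/c6.png

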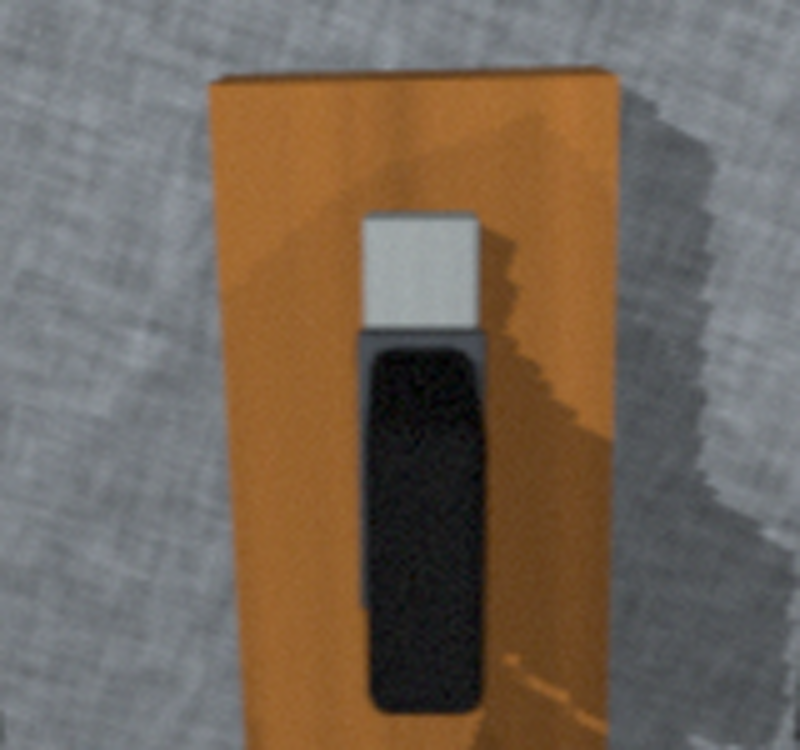

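I entered the wrong sign on the small y shift, so the tool is about 4 mm off in y; I'll correct that now. The second view shows the bar end corners at (363,214) and (478,214).

```bash
python3 - <<'E'
from h import *
q=lambda p:np.array(p)/5+[200,130]
for a,b in [((355,171),(363,214)),((450,171),(478,214)),((230,60),(212,85)),((568,52),(619,75)),((359,568),(372,710)),((451,568),(481,710))]: print(tri([('w2',q(a)),('w3',q(b))]))
bl,br=onz('w3',q((363,214)),34),onz('w3',q((478,214)),34);print(bl,br,(bl+br)/2)
b1=onz('w3',q((369,710)),82);b2=onz('w3',q((483,710)),82);a1=onz('w3',q((367,418)),82);a2=onz('w3',q((485,418)),82)
e=a1+a2-b1-b2;print((a1+a2+b1+b2)/4,np.linalg.norm(e)/2,np.arctan2(e[1],e[0]))
u=br-bl;print('bar yaw',np.arctan2(u[1],u[0])-np.pi/2-np.pi)
E
```

```text
(array([ 429.43569171, -194.10703526,   21.26587223]), [np.float64(0.1859420531274003), np.float64(0.18594205312739792)])
(array([ 423.56413339, -176.65414732,   22.33428503]), [np.float64(0.05606579847968463), np.float64(0.05606579847966765)])
(array([ 413.80761939, -219.87204094,   56.3703722 ]), [np.float64(0.10083496944031016), np.float64(0.10083496944038539)])
(array([ 395.76358605, -162.77197581,   22.66278534]), [np.float64(0.25335160485952263), np.float64(0.25335160485953007)])
(array([ 484.25005895, -174.11211038,   80.0126116 ]), [np.float64(0.05336502211962589), np.float64(0.0533650221196474)])
(array([ 479.95114832, -159.65861157,   79.10990548]), [np.float64(0.32474457635096576), np.float64(0.3247445763510339)])
[ 427.5606813  -194.60966829   34.        ] [ 422.08787212 -177.84194086   34.        ] [ 424.82427671 -186.22580458   34.        ]
[ 461.69213888 -174.00274041   82.        ] 40.77165317218503 -2.8206537618924576
bar yaw -2.8261045664444464
```

Emit:
step_arm(increments="0 0 0.006 0 4.4 20 1; 0 0 0.006 0 4.4 64 1; 0 0 0.006 0 4.4 64 1; 0 0 0.006 0 4.4 64 1; 0 0 0.006 0 4.4 64 1")

```text
time: 3.98
tool_pos: [463.0, -174.1, 67.6]
tcp_rot: [-3.139, 0.002, -2.833]
contact_force: [-0.9, -0.6, -0.3]
grip_width: 91.6
```

```bash
python3 - <<'E'
from h import *
st(); delta(462.4,-173.5,67,-2.822)
E
```

```text
{'time': 3.975, 'joint_positions': [-0.515, 0.516, 1.832, 0.0, 0.79, -2.394], 'tool_pos': [462.965, -174.108, 67.643], 'tcp_rot': [-3.139, 0.002, -2.833], 'contact_force': [-0.916, -0.581, -0.254], 'moment': [0.042, -0.03, 0.024], 'grip_width': 91.639}
rv [-0.0024  0.0024 -0.0114] d [0.36 0.75 0.64]
```

Emit:
step_arm(increments="0 0 -0.011 0.3 0.7 0.4 1; 0 0 -0.011 0.3 0.7 0.4 0; 0 0 -0.011 0.3 0.7 0.4 -1; 0 0 -0.011 0.3 0.7 0.4 -1; 0 0 -0.011 0.3 0.7 0.4 -1; 0 0 -0.011 0.3 0.7 0.4 -1; 0 0 -0.011 0.3 0.7 0.4 -1; 0 0 -0.011 0.3 0.7 0.4 -1")

```text
time: 4.97
tool_pos: [461.3, -172.9, 65.4]
tcp_rot: [3.141, 0.0, -2.822]
contact_force: [1.0, 0.3, -0.8]
grip_width: 26.3
```

```bash
python3 - <<'E'
from h import *
st()
E
```

```text
{'time': 4.975, 'joint_positions': [-0.514, 0.519, 1.837, 0.0, 0.786, -2.404], 'tool_pos': [461.342, -172.909, 65.364], 'tcp_rot': [3.141, 0.0, -2.822], 'contact_force': [0.983, 0.296, -0.752], 'moment': [0.046, 0.071, -0.014], 'grip_width': 26.254}
```

Emit:
step_arm(increments="0 0 0 0 0 0 -1; 0 0 0 0 0 0 -1; 0 0 0 0 0 0 -1; 0 0 0 0 0 0 -1")

```text
time: 5.48
tool_pos: [461.5, -173.0, 65.4]
tcp_rot: [-3.141, 0.0, -2.822]
contact_force: [0.0, -0.4, -0.3]
grip_width: 15.6
```

```bash
python3 - <<'E'
from h import *
st()
for i in range(3):
  capture('side'); o=get_obs(); print(np.round(o['tool_pos'],2),np.round(o['tcp_rot'],4),np.round(o['contact_force'],2),np.round(o['moment'],3))
E
```

```text
{'time': 5.475, 'joint_positions': [-0.514, 0.519, 1.836, 0.0, 0.786, -2.404], 'tool_pos': [461.463, -173.028, 65.42], 'tcp_rot': [-3.141, 0.0, -2.822], 'contact_force': [0.015, -0.448, -0.279], 'moment': [-0.096, -0.073, -0.009], 'grip_width': 15.639}
[ 461.45 -173.     65.43] [-3.1415e+00  2.0000e-04 -2.8224e+00] [ 0.04 -1.17  0.06] [-0.087 -0.119 -0.003]
[ 461.46 -172.99   65.43] [-3.1415e+00  2.0000e-04 -2.8224e+00] [ 0.06 -0.26  0.36] [-0.096 -0.142 -0.011]
[ 461.47 -172.98   65.44] [-3.1415e+00  3.0000e-04 -2.8224e+00] [ 0.04 -0.99  0.33] [-0.14  -0.133  0.001]
```

```bash
python3 - <<'E'
from h import *
snap('wrist','w4'); crop('w4',200,130,360,280,5,'c7')
E
```

```text
(no output)
```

View pics/w4.png

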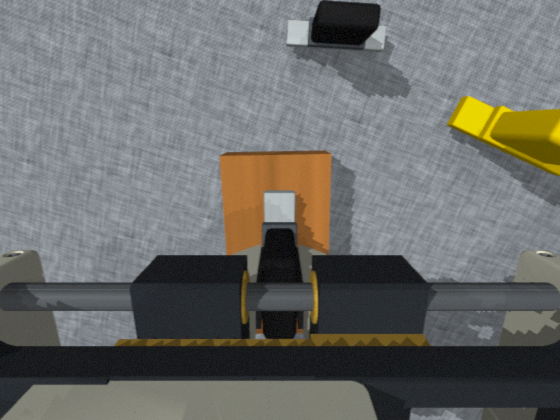

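View pics/c7.png

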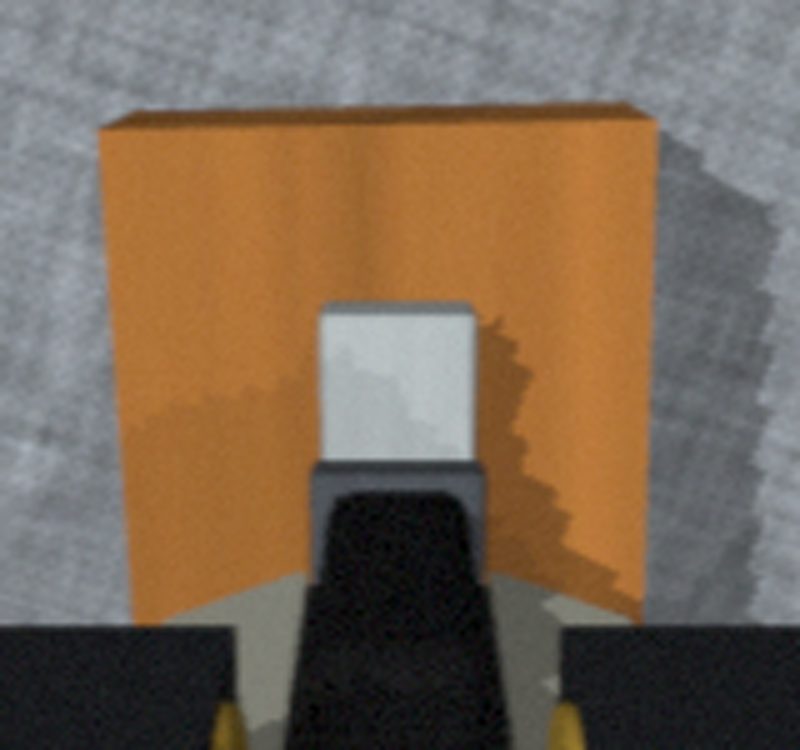

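The grip is between the jaws. In the crop the bar end's top corners are at (320,313) and (475,313), and the rest's front corners at (100,128) and (657,119).

```bash
python3 - <<'E'
from h import *
q=lambda p:np.array(p)/5+[200,130]
M=T(get_obs());iM=np.linalg.inv(M)
tl=lambda X:np.round((iM@np.r_[X,1])[:3],2)
for p,z in [((320,313),34),((475,313),34),((316,462),40),((482,462),40),((100,128),26),((657,119),26)]:
  X=onz('w4',q(p),z);print(np.round(X,1),tl(X))
E
```

```text
[ 427.3 -193.    34. ] [38.69 -8.36 31.43]
[ 421.9 -176.5   34. ] [38.7   9.03 31.43]
[ 442.3 -188.5   40. ] [23.07 -8.72 25.44]
[ 436.5 -171.    40. ] [23.09  9.75 25.43]
[ 416.5 -223.1   26. ] [ 58.39 -33.48  39.43]
[ 395.7 -163.4   26. ] [59.43 29.75 39.42]
```

```bash
python3 - <<'E'
from h import *
delta(504.1,183.2,160,3.087)
E
```

```text
rv [-1.000e-04  2.000e-04  3.738e-01] d [-152.28  324.78  -94.56]
```

Emit:
step_arm(increments="0 0 0 0 0 -10 -1; 0 0 0 0 0 -30 -1; 0 0 0 0 0 -60 -1; 0 0 0 0 0 -94.6 -1; 0 0 0.374 -152.3 324.8 -94.6 -1; 0 0 0.374 -152.3 324.8 -94.6 -1; 0 0 0.374 -152.3 324.8 -94.6 -1; 0 0 0.374 -152.3 324.8 -94.6 -1; 0 0 0.374 -152.3 324.8 -94.6 -1; 0 0 0.374 -152.3 324.8 -94.6 -1; 0 0 0.374 -152.3 324.8 -94.6 -1; 0 0 0.374 -152.3 324.8 -94.6 -1; 0 0 0.374 -152.3 324.8 -94.6 -1; 0 0 0.374 -152.3 324.8 -94.6 -1; 0 0 0.374 -152.3 324.8 -94.6 -1")

```text
time: 7.55
tool_pos: [504.2, 182.4, 160.1]
tcp_rot: [3.142, 0.0, 3.085]
contact_force: [-0.2, 0.8, -2.8]
grip_width: 15.9
```

```bash
python3 - <<'E'
from h import *
st(); snap('wrist','w5'); snap('side','side5'); crop('w5',180,100,380,250,4,'c8')
E
```

```text
{'time': 7.55, 'joint_positions': [0.204, 0.449, 1.621, 0.0, 1.071, -1.31], 'tool_pos': [504.172, 182.429, 160.132], 'tcp_rot': [3.142, 0.0, 3.085], 'contact_force': [-0.247, 0.789, -2.83], 'moment': [0.031, -0.021, 0.007], 'grip_width': 15.865}
```

View pics/w5.png

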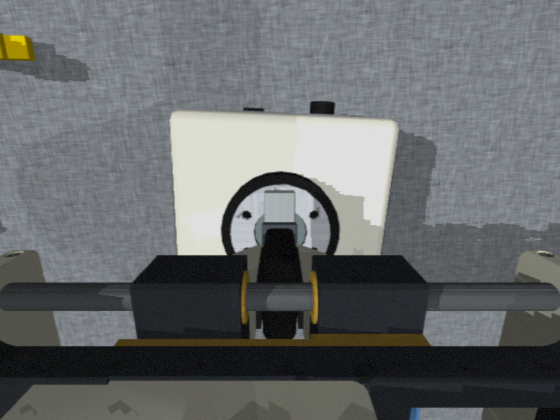

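View pics/c8.png

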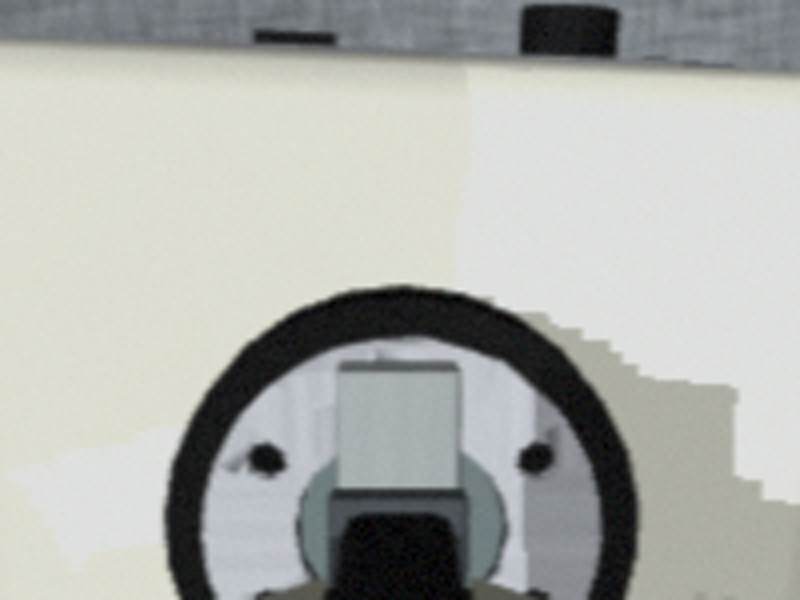

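View pics/side5.png

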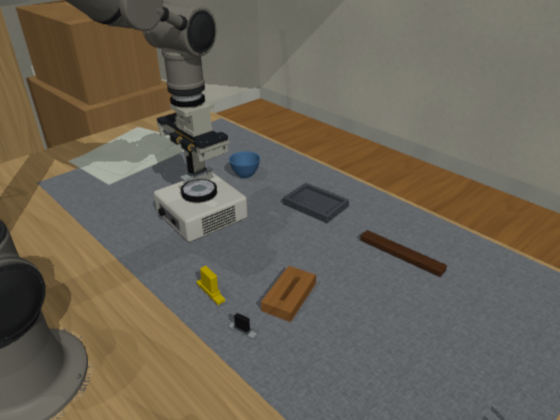

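The side view shows the spanner lifted clear and the rest empty. In the crop, two holes at (267,459) and (537,459) flank the bar symmetrically; the bar end's corners are at (338,370) and (460,370).

```bash
python3 - <<'E'
from h import *
q=lambda p:np.array(p)/4+[180,100]
M=T(get_obs());iM=np.linalg.inv(M)
tl=lambda X:np.round((iM@np.r_[X,1])[:3],2)
z0=M[2,3]
for p,z in [((338,370),z0-31.43),((460,370),z0-31.43),((267,460),87),((537,459),87)]:
  X=onz('w5',q(p),z);print(np.round(X,1),tl(X))
st()
E
```

```text
[465.  176.5 128.6] [38.72 -8.45 31.43]
[465.9 193.6 128.6] [38.73  8.66 31.43]
[489.8 160.1  87. ] [ 13.07 -23.46  73.07]
[492.3 208.4  87. ] [13.26 24.89 73.08]
{'time': 7.65, 'joint_positions': [0.205, 0.449, 1.621, 0.0, 1.071, -1.31], 'tool_pos': [504.127, 182.786, 160.074], 'tcp_rot': [3.141, 0.0, 3.086], 'contact_force': [1.084, -0.029, -1.789], 'moment': [0.0, -0.006, 0.044], 'grip_width': 15.791}
```

```bash
python3 - <<'E'
from h import *
delta(503.85,183.05,138,3.087)
E
```

```text
rv [ 0.0001  0.     -0.0011] d [ 0.29  0.25 22.07]
```

Emit:
step_arm(increments="0 0 0 0.3 0.1 10 -1; 0 0 0 0.3 0.1 20 -1; 0 0 0 0.3 0.1 22 -1; 0 0 0 0.3 0.1 22 -1; 0 0 0 0.3 0.1 22 -1; 0 0 0 0.3 0.1 22 -1; 0 0 0 0.3 0.1 22 -1; 0 0 0 0.3 0.1 22 -1")

```text
time: 8.65
tool_pos: [503.8, 183.4, 138.1]
tcp_rot: [3.141, 0.0, 3.087]
contact_force: [0.1, 0.2, -2.4]
grip_width: 16.1
```

```bash
python3 - <<'E'
from h import *
st(); snap('wrist','w6'); snap('side','side6');  crop('w6',180,100,380,250,4,'c9')
delta(503.85,183.05,134,3.087)
E
```

```text
{'time': 8.65, 'joint_positions': [0.206, 0.476, 1.647, 0.0, 1.018, -1.31], 'tool_pos': [503.777, 183.396, 138.132], 'tcp_rot': [3.141, 0.0, 3.087], 'contact_force': [0.113, 0.246, -2.375], 'moment': [0.008, 0.044, 0.025], 'grip_width': 16.091}
rv [ 0.0001  0.0001 -0.0002] d [-0.1  -0.31  4.06]
```

View pics/c9.png

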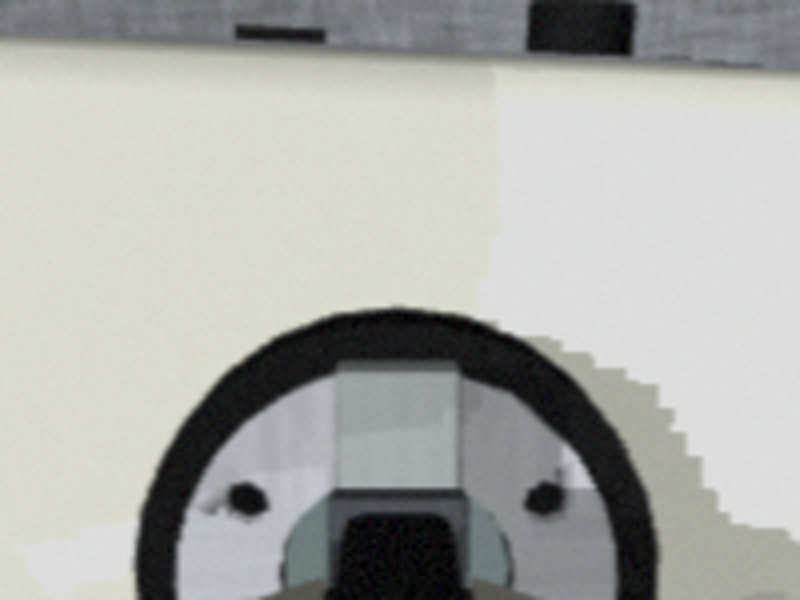

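```bash
python3 - <<'E'
from h import *
q=lambda p:np.array(p)/4+[180,100]
c=capture('wrist');C=np.array(c['tool_from_camera']);K=np.array(c['K'])
def tl(p,zt):
    d=C[:3,:3]@np.linalg.inv(K)@np.r_[q(p),1]; o=C[:3,3]; return np.round(o+d*(zt-o[2])/d[2],2)
z0=138.13
print(tl((337,370),31.43),tl((461,370),31.43),tl((247,499),z0-87),tl((545,498),z0-87),tl((137,560),z0-85.5),tl((656,560),z0-85.5))
st()
E
```

```text
[38.8  -8.26 31.43] [38.81  9.13 31.43] [ 13.13 -24.08  51.13] [13.33 24.1  51.13] [  1.97 -42.84  52.63] [ 2.04 43.03 52.63]
{'time': 8.8, 'joint_positions': [0.206, 0.476, 1.647, 0.0, 1.018, -1.31], 'tool_pos': [503.761, 183.384, 138.058], 'tcp_rot': [3.142, 0.0, 3.087], 'contact_force': [0.231, -0.143, -1.545], 'moment': [-0.021, 0.034, 0.036], 'grip_width': 15.891}
```

Emit:
step_arm(increments="0 0 -0.002 0.3 -0.35 0.5 -1; 0 0 -0.002 0.3 -0.35 1.5 -1; 0 0 -0.002 0.3 -0.35 2.5 -1; 0 0 -0.002 0.3 -0.35 3.5 -1; 0 0 -0.002 0.3 -0.35 4.5 -1; 0 0 -0.002 0.3 -0.35 5 -1; 0 0 -0.002 0.3 -0.35 5 -1")

```text
time: 9.68
tool_pos: [503.4, 183.0, 133.0]
tcp_rot: [3.142, -0.0, 3.089]
contact_force: [0.7, 0.1, -2.0]
grip_width: 15.7
```

```bash
python3 - <<'E'
from h import *
st()
E
```

```text
{'time': 9.675, 'joint_positions': [0.206, 0.482, 1.654, 0.0, 1.006, -1.312], 'tool_pos': [503.421, 183.028, 132.986], 'tcp_rot': [3.142, -0.0, 3.089], 'contact_force': [0.706, 0.075, -1.972], 'moment': [0.088, 0.003, -0.001], 'grip_width': 15.674}
```

Below the pin-contact height with no force, so the pins are entering. I'll continue gently.

Emit:
step_arm(increments="0 0 0 0 0 1 -1; 0 0 0 0 0 2 -1; 0 0 0 0 0 3 -1; 0 0 0 0 0 3 -1; 0 0 0 0 0 3 -1")

```text
time: 10.3
tool_pos: [503.4, 183.1, 130.0]
tcp_rot: [3.141, -0.0, 3.089]
contact_force: [0.2, 0.3, -1.8]
grip_width: 15.6
```

```bash
python3 - <<'E'
from h import *
st()
E
```

```text
{'time': 10.3, 'joint_positions': [0.206, 0.485, 1.657, 0.0, 0.999, -1.312], 'tool_pos': [503.424, 183.054, 130.029], 'tcp_rot': [3.141, -0.0, 3.089], 'contact_force': [0.184, 0.258, -1.753], 'moment': [-0.0, 0.053, -0.002], 'grip_width': 15.637}
```

Emit:
step_arm(increments="0 0 0 0 0 1 -1; 0 0 0 0 0 2 -1; 0 0 0 0 0 3 -1; 0 0 0 0 0 3.2 -1; 0 0 0 0 0 3.2 -1; 0 0 0 0 0 3.2 -1")

```text
time: 11.05
tool_pos: [503.4, 183.1, 126.9]
tcp_rot: [3.141, 0.0, 3.089]
contact_force: [0.3, -0.2, -2.1]
grip_width: 15.5
```

```bash
python3 - <<'E'
from h import *
st()
E
```

```text
{'time': 11.05, 'joint_positions': [0.206, 0.489, 1.661, 0.0, 0.991, -1.313], 'tool_pos': [503.448, 183.065, 126.86], 'tcp_rot': [3.141, 0.0, 3.089], 'contact_force': [0.295, -0.15, -2.149], 'moment': [0.042, 0.021, -0.005], 'grip_width': 15.452}
```

Emit:
step_arm(increments="0 0 0 0 0 0.3 -1; 0 0 0 0 0 0.6 -1; 0 0 0 0 0 0.6 -1; 0 0 0 0 0 0.6 -1")

```text
time: 11.55
tool_pos: [503.4, 183.1, 126.4]
tcp_rot: [3.142, 0.0, 3.089]
contact_force: [-0.4, 0.0, 1.1]
grip_width: 16.0
```

```bash
python3 - <<'E'
from h import *
st()
E
```

```text
{'time': 11.55, 'joint_positions': [0.206, 0.49, 1.661, 0.0, 0.99, -1.312], 'tool_pos': [503.449, 183.056, 126.401], 'tcp_rot': [3.142, 0.0, 3.089], 'contact_force': [-0.376, 0.001, 1.106], 'moment': [-0.039, 0.116, -0.01], 'grip_width': 15.999}
```

Contact felt at z = 126.4, as expected with the pins fully home. Now I turn gently clockwise.

Emit:
step_arm(increments="0 0 0.03 0 0.03 0.2 -1; 0 0 0.06 0 0.05 0.2 -1; 0 0 0.09 0 0.08 0.2 -1; 0 0 0.12 0 0.11 0.2 -1; 0 0 0.15 -0.01 0.13 0.2 -1; 0 0 0.18 -0.01 0.16 0.2 -1; 0 0 0.21 -0.02 0.19 0.2 -1; 0 0 0.24 -0.02 0.21 0.2 -1; 0 0 0.24 -0.02 0.21 0.2 -1")

```text
time: 12.68
tool_pos: [503.9, 183.6, 126.4]
tcp_rot: [3.14, 0.001, 2.847]
contact_force: [1.1, 2.7, 5.0]
grip_width: 15.7
```

```bash
python3 - <<'E'
from h import *
st()
E
```

```text
{'time': 12.675, 'joint_positions': [0.206, 0.49, 1.661, 0.001, 0.989, -1.071], 'tool_pos': [503.922, 183.613, 126.378], 'tcp_rot': [3.14, 0.001, 2.847], 'contact_force': [1.108, 2.679, 4.96], 'moment': [0.489, -0.176, 0.169], 'grip_width': 15.74}
```

Emit:
step_arm(increments="0 0 0.03 -0.05 0.2 0 -1; 0 0 0.06 -0.05 0.3 0 -1; 0 0 0.09 -0.05 0.35 0 -1; 0 0 0.12 -0.05 0.4 0 -1; 0 0 0.15 -0.06 0.44 0 -1; 0 0 0.18 -0.07 0.48 0 -1; 0 0 0.21 -0.08 0.52 0 -1; 0 0 0.24 -0.09 0.56 0 -1; 0 0 0.24 -0.09 0.56 0 -1")

```text
time: 13.8
tool_pos: [504.2, 184.1, 126.4]
tcp_rot: [3.14, 0.001, 2.607]
contact_force: [1.8, 2.6, 4.8]
grip_width: 15.9
```

```bash
python3 - <<'E'
from h import *
st()
E
```

```text
{'time': 13.8, 'joint_positions': [0.207, 0.491, 1.659, 0.001, 0.99, -0.83], 'tool_pos': [504.152, 184.094, 126.359], 'tcp_rot': [3.14, 0.001, 2.607], 'contact_force': [1.786, 2.645, 4.822], 'moment': [0.45, -0.133, 0.124], 'grip_width': 15.852}
```

Emit:
step_arm(increments="0 0 0.03 -0.1 0.15 0 -1; 0 0 0.06 -0.1 0.25 0 -1; 0 0 0.09 -0.1 0.3 0 -1; 0 0 0.12 -0.1 0.35 0 -1; 0 0 0.15 -0.1 0.4 0 -1; 0 0 0.18 -0.15 0.44 0 -1; 0 0 0.21 -0.15 0.48 0 -1; 0 0 0.24 -0.15 0.52 0 -1; 0 0 0.24 -0.15 0.52 0 -1")

```text
time: 14.92
tool_pos: [504.5, 184.5, 126.4]
tcp_rot: [3.14, 0.0, 2.367]
contact_force: [0.4, 3.3, 6.5]
grip_width: 15.9
```

```bash
python3 - <<'E'
from h import *
st()
E
```

```text
{'time': 14.925, 'joint_positions': [0.208, 0.492, 1.658, 0.001, 0.99, -0.589], 'tool_pos': [504.506, 184.458, 126.362], 'tcp_rot': [3.14, 0.0, 2.367], 'contact_force': [0.353, 3.313, 6.532], 'moment': [0.486, -0.156, 0.171], 'grip_width': 15.883}
```

Emit:
step_arm(increments="0 0 0.025 0.1 0.15 -0.1 -1; 0 0 0.05 0.1 0.2 -0.1 -1; 0 0 0.075 0.1 0.25 -0.1 -1; 0 0 0.1 0.1 0.3 -0.1 -1; 0 0 0.1 0.1 0.3 -0.1 -1")

```text
time: 15.55
tool_pos: [504.7, 184.6, 126.4]
tcp_rot: [3.14, 0.0, 2.267]
contact_force: [1.9, 3.0, 5.2]
grip_width: 15.7
```

```bash
python3 - <<'E'
from h import *
st()
E
```

```text
{'time': 15.55, 'joint_positions': [0.208, 0.492, 1.657, 0.0, 0.991, -0.489], 'tool_pos': [504.651, 184.609, 126.379], 'tcp_rot': [3.14, 0.0, 2.267], 'contact_force': [1.906, 3.012, 5.242], 'moment': [0.473, -0.331, 0.169], 'grip_width': 15.747}
```

Emit:
step_arm(increments="0 0 0.02 0.05 0.1 0 -1; 0 0 0.04 0.05 0.15 0 -1; 0 0 0.06 0.05 0.2 0 -1; 0 0 0.06 0.05 0.2 0 -1")

```text
time: 16.05
tool_pos: [504.7, 184.7, 126.3]
tcp_rot: [3.141, 0.0, 2.207]
contact_force: [1.5, 2.5, 5.0]
grip_width: 15.9
```

```bash
python3 - <<'E'
from h import *
st()
E
```

```text
{'time': 16.05, 'joint_positions': [0.208, 0.492, 1.657, 0.0, 0.991, -0.429], 'tool_pos': [504.737, 184.699, 126.345], 'tcp_rot': [3.141, 0.0, 2.207], 'contact_force': [1.453, 2.489, 4.954], 'moment': [0.427, -0.241, 0.151], 'grip_width': 15.891}
```

Emit:
step_arm(increments="0 0 0.02 0 0.05 0 -1; 0 0 0.04 0 0.1 0 -1; 0 0 0.06 0 0.13 0 -1; 0 0 0.06 0 0.13 0 -1")

```text
time: 16.55
tool_pos: [504.9, 184.8, 126.4]
tcp_rot: [3.14, 0.0, 2.147]
contact_force: [1.2, 3.3, 4.3]
grip_width: 15.8
```

```bash
python3 - <<'E'
from h import *
st()
E
```

```text
{'time': 16.55, 'joint_positions': [0.208, 0.493, 1.657, 0.0, 0.991, -0.368], 'tool_pos': [504.878, 184.758, 126.382], 'tcp_rot': [3.14, 0.0, 2.147], 'contact_force': [1.237, 3.32, 4.265], 'moment': [0.417, -0.293, 0.202], 'grip_width': 15.79}
```

Emit:
step_arm(increments="0 0 0.02 0 0.05 0 -1; 0 0 0.04 0 0.1 0 -1; 0 0 0.05 0 0.13 0 -1; 0 0 0.05 0 0.13 0 -1")

```text
time: 17.05
tool_pos: [505.0, 184.8, 126.4]
tcp_rot: [3.141, 0.0, 2.098]
contact_force: [0.8, 2.3, 5.3]
grip_width: 15.9
```

```bash
python3 - <<'E'
from h import *
st()
E
```

```text
{'time': 17.05, 'joint_positions': [0.208, 0.493, 1.656, 0.0, 0.991, -0.319], 'tool_pos': [504.962, 184.826, 126.368], 'tcp_rot': [3.141, 0.0, 2.098], 'contact_force': [0.791, 2.3, 5.254], 'moment': [0.365, -0.259, 0.278], 'grip_width': 15.874}
```

Emit:
step_arm(increments="0 0 0.01 0 0.02 0 -1; 0 0 0.02 0 0.04 0 -1; 0 0 0.02 0 0.04 0 -1")

```text
time: 17.42
tool_pos: [505.0, 184.8, 126.4]
tcp_rot: [3.141, 0.0, 2.077]
contact_force: [1.8, 3.8, 6.6]
grip_width: 15.6
```

```bash
python3 - <<'E'
from h import *
st()
E
```

```text
{'time': 17.425, 'joint_positions': [0.208, 0.493, 1.656, 0.0, 0.991, -0.298], 'tool_pos': [504.994, 184.845, 126.366], 'tcp_rot': [3.141, 0.0, 2.077], 'contact_force': [1.812, 3.813, 6.596], 'moment': [0.329, -0.247, 0.261], 'grip_width': 15.56}
```

Emit:
step_arm(increments="0 0 0.01 0 0.02 0 -1; 0 0 0.02 0 0.04 0 -1; 0 0 0.03 0 0.06 0 -1; 0 0 0.03 0 0.06 0 -1")

```text
time: 17.92
tool_pos: [505.1, 184.9, 126.4]
tcp_rot: [3.14, 0.0, 2.047]
contact_force: [2.3, 2.0, 4.3]
grip_width: 15.6
```

```bash
python3 - <<'E'
from h import *
st()
E
```

```text
{'time': 17.925, 'joint_positions': [0.208, 0.493, 1.656, 0.0, 0.992, -0.268], 'tool_pos': [505.062, 184.879, 126.366], 'tcp_rot': [3.14, 0.0, 2.047], 'contact_force': [2.29, 1.976, 4.306], 'moment': [0.367, -0.25, 0.236], 'grip_width': 15.56}
```

Emit:
step_arm(increments="0 0 0.015 0 0.03 0 -1; 0 0 0.03 0 0.06 0 -1; 0 0 0.04 0 0.08 0 -1; 0 0 0.04 0 0.08 0 -1")

```text
time: 18.42
tool_pos: [505.1, 184.9, 126.4]
tcp_rot: [3.14, 0.0, 2.007]
contact_force: [0.8, 2.5, 5.5]
grip_width: 16.1
```

```bash
python3 - <<'E'
from h import *
st()
E
```

```text
{'time': 18.425, 'joint_positions': [0.208, 0.493, 1.656, 0.0, 0.992, -0.228], 'tool_pos': [505.131, 184.889, 126.371], 'tcp_rot': [3.14, 0.0, 2.007], 'contact_force': [0.825, 2.473, 5.482], 'moment': [0.398, -0.307, 0.228], 'grip_width': 16.079}
```

```bash
python3 - <<'E'
from h import *
snap('wrist','w7'); crop('w7',180,100,380,250,4,'c10'); snap('top','top7')
E
```

```text
(no output)
```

View pics/c10.png

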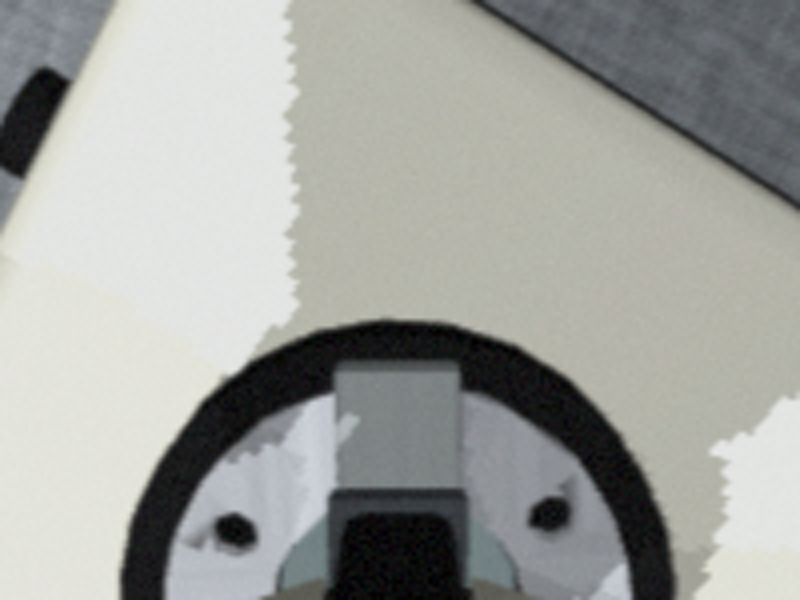

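The bar is square in the jaws and the two free holes, at (236,532) and (550,514), turn with it, lagging by the pin play of about 0.05 rad. So the ring follows and the stop isn't reached yet.

Emit:
step_arm(increments="0 0 0.015 0 0.03 0 -1; 0 0 0.03 0 0.06 0 -1; 0 0 0.04 0 0.08 0 -1; 0 0 0.04 0 0.08 0 -1")

```text
time: 19.02
tool_pos: [505.2, 184.9, 126.4]
tcp_rot: [3.141, 0.001, 1.969]
contact_force: [1.4, 2.2, 5.2]
grip_width: 16.1
```

```bash
python3 - <<'E'
from h import *
st()
E
```

```text
{'time': 19.025, 'joint_positions': [0.208, 0.493, 1.656, -0.0, 0.992, -0.189], 'tool_pos': [505.186, 184.882, 126.38], 'tcp_rot': [3.141, 0.001, 1.969], 'contact_force': [1.432, 2.171, 5.178], 'moment': [0.314, -0.297, 0.755], 'grip_width': 16.099}
```

Steep torque rise to 0.75 N m with the yaw halted: that's the stop. I'll ease off within the pin play.

Emit:
step_arm(increments="0 0 -0.015 0 0 -0.2 -1; 0 0 -0.03 0 0 -0.4 -1; 0 0 -0.03 0 0 -0.4 -1")

```text
time: 19.4
tool_pos: [505.1, 184.8, 126.4]
tcp_rot: [3.141, 0.0, 1.998]
contact_force: [3.3, 2.2, 1.8]
grip_width: 15.9
```

```bash
python3 - <<'E'
from h import *
st()
E
```

```text
{'time': 19.4, 'joint_positions': [0.208, 0.493, 1.655, 0.0, 0.992, -0.219], 'tool_pos': [505.069, 184.784, 126.396], 'tcp_rot': [3.141, 0.0, 1.998], 'contact_force': [3.321, 2.227, 1.77], 'moment': [0.332, -0.7, 0.08], 'grip_width': 15.89}
```

Emit:
step_arm(increments="0 0 -0.015 0.05 0.2 -0.1 -1; 0 0 -0.03 0.05 0.35 -0.1 -1; 0 0 -0.03 0.05 0.35 -0.1 -1")

```text
time: 19.77
tool_pos: [504.6, 184.7, 126.4]
tcp_rot: [-3.14, -0.0, 2.029]
contact_force: [0.8, -1.7, 3.1]
grip_width: 16.0
```

```bash
python3 - <<'E'
from h import *
st(); snap('wrist','w8'); crop('w8',180,100,380,250,4,'c11')
E
```

```text
{'time': 19.775, 'joint_positions': [0.208, 0.493, 1.655, -0.0, 0.994, -0.25], 'tool_pos': [504.64, 184.666, 126.383], 'tcp_rot': [-3.14, -0.0, 2.029], 'contact_force': [0.834, -1.741, 3.076], 'moment': [-0.186, -0.209, 0.095], 'grip_width': 16.015}
```

View pics/c11.png

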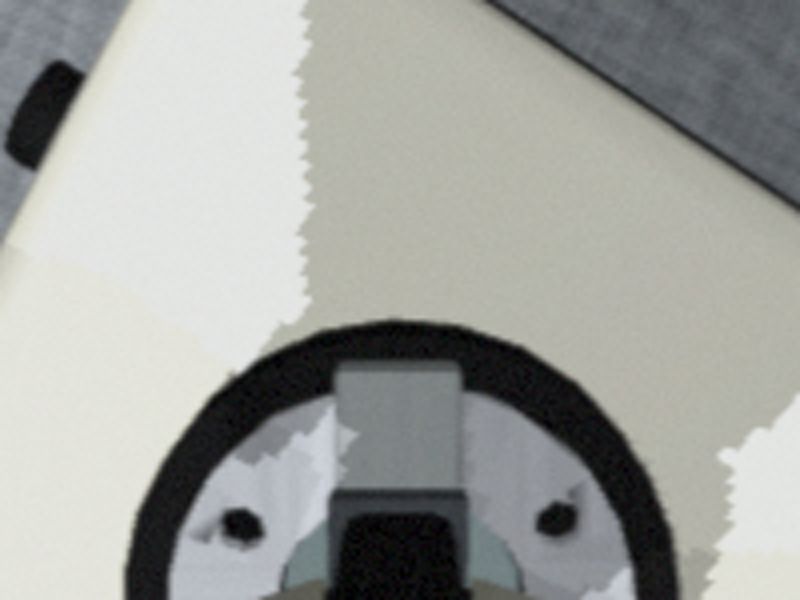

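Emit:
step_arm(increments="0 0 0 0 0 -1 -1; 0 0 0 0 0 -2.5 -1; 0 0 0 0 0 -4 -1; 0 0 0 0 0 -4 -1")

```text
time: 20.32
tool_pos: [504.8, 185.1, 130.6]
tcp_rot: [-3.141, -0.0, 2.029]
contact_force: [0.4, -0.8, -2.2]
grip_width: 16.3
```

```bash
python3 - <<'E'
from h import *
st()
E
```

```text
{'time': 20.325, 'joint_positions': [0.209, 0.488, 1.651, 0.0, 1.004, -0.249], 'tool_pos': [504.788, 185.121, 130.624], 'tcp_rot': [-3.141, -0.0, 2.029], 'contact_force': [0.411, -0.831, -2.179], 'moment': [-0.116, 0.009, 0.051], 'grip_width': 16.307}
```

Emit:
step_arm(increments="0 0 0 0 0 -2 -1; 0 0 0 0 0 -5 -1; 0 0 0 0 0 -15 -1; 0 0 0 0 0 -40 -1; 0 0 0 -60 0 -60 -1; 0 0 0 -60 0 -60 -1; 0 0 0 -60 0 -60 -1; 0 0 0 -60 0 -60 -1")

```text
time: 21.32
tool_pos: [530.9, 132.0, 190.3]
tcp_rot: [-3.141, -0.001, 2.03]
contact_force: [0.1, 0.0, -1.4]
grip_width: 16.2
```

```bash
python3 - <<'E'
from h import *
st(); snap('wrist','w9'); snap('top','top9'); crop('top9',130,215,230,310,6,'c12')
E
```

```text
{'time': 21.325, 'joint_positions': [0.103, 0.435, 1.551, 0.0, 1.157, -0.356], 'tool_pos': [530.864, 131.989, 190.255], 'tcp_rot': [-3.141, -0.001, 2.03], 'contact_force': [0.125, 0.016, -1.435], 'moment': [-0.127, 0.016, -0.026], 'grip_width': 16.237}
```

View pics/w9.png

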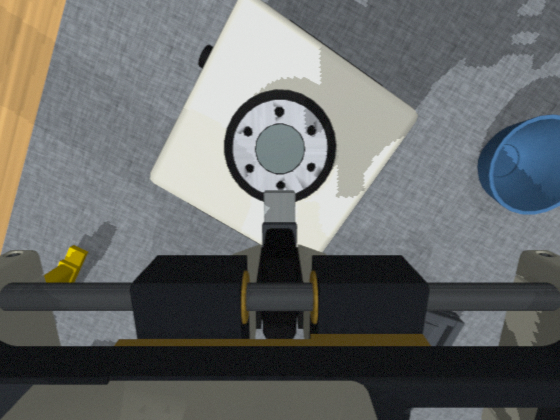

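View pics/c12.png

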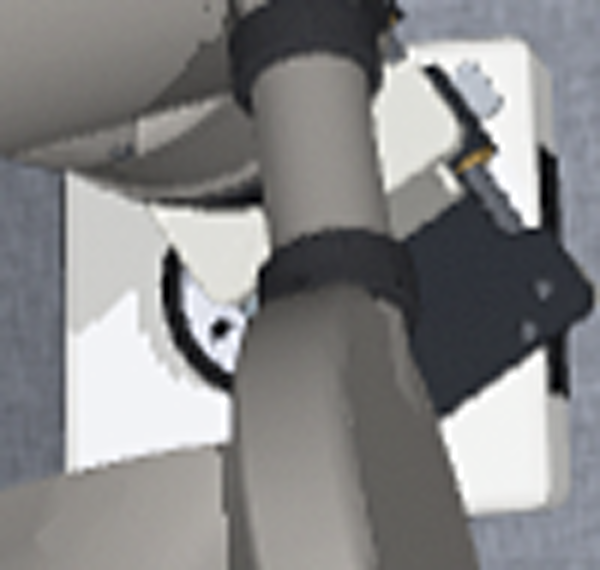

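The wrist view shows the ring with all holes and the spanner just clear of it.

```bash
python3 - <<'E'
from h import *
crop('w9',215,80,345,210,6,'c13')
E
```

```text
(no output)
```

View pics/c13.png

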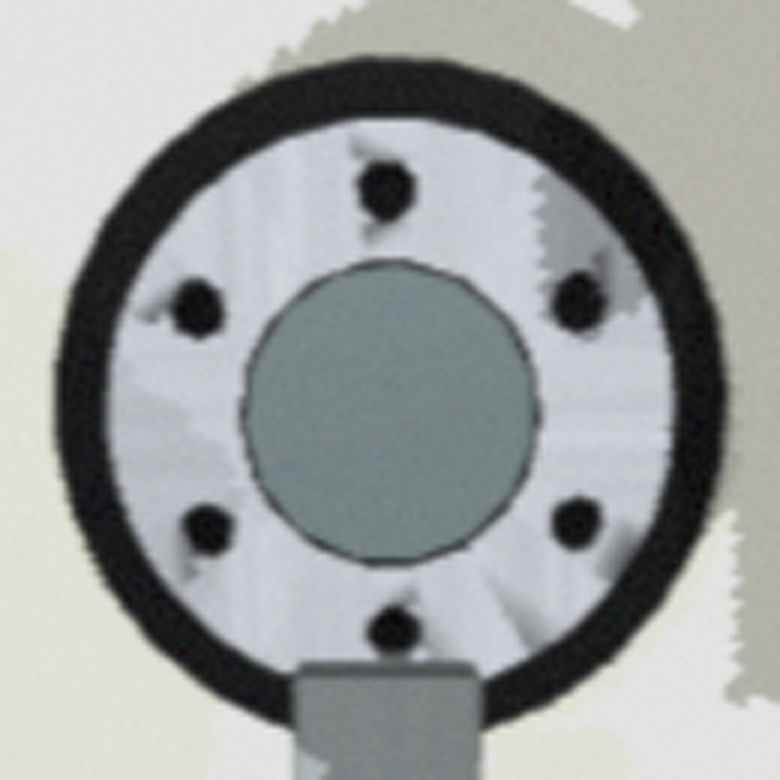

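```bash
python3 - <<'E'
from h import *
h=np.array([(386,190),(578,302),(576,523),(394,630),(207,530),(197,308)])/6+[215,80]
P=np.array([onz('w9',p,87) for p in h]);c=P.mean(0);a=np.degrees(np.arctan2(P[:,1]-c[1],P[:,0]-c[0]))
m=(a-20)%60+20;print(c,a,m,m.mean(), 'turn cw from 56.85+60k:',np.radians(176.85-(m.mean()+60*1)))
# spanner offset in tool
q=lambda p:np.array(p)/6+[215,80]
cc=capture('wrist');C=np.array(cc['tool_from_camera']);K=np.array(cc['K'])
def tl(p,zt):
    d=C[:3,:3]@np.linalg.inv(K)@np.r_[q(p),1]; o=C[:3,3]; return np.round(o+d*(zt-o[2])/d[2],2)
print(tl((295,672),31.43),tl((482,672),31.43)); st()
delta(461.5,-173,95,-2.815)
E
```

```text
[506.07447704 183.1214526   87.        ] [ 117.30667981   57.39624157   -2.74075303  -62.44062761 -122.48891719
  177.17106345] [57.30667981 57.39624157 57.25924697 57.55937239 57.51108281 57.17106345] 57.36728116719994 turn cw from 56.85+60k: 1.0381692916703995
[39.04 -8.49 31.43] [39.05  8.98 31.43]
{'time': 21.475, 'joint_positions': [0.103, 0.435, 1.55, 0.0, 1.157, -0.356], 'tool_pos': [531.127, 131.961, 190.304], 'tcp_rot': [-3.141, -0.0, 2.03], 'contact_force': [0.237, -0.122, -2.292], 'moment': [-0.034, 0.019, 0.021], 'grip_width': 15.887}
rv [-2.0000e-04 -9.0000e-04 -1.4382e+00] d [-242.56 -197.5    95.33]
```

```bash
python3 - <<'E'
from h import *
def blobs(n,x0,y0,x1,y1):
    f=load(n)[2][y0:y1,x0:x1].astype(float).mean(2)
    return f
def cen(n,p,r=6):
    f=load(n)[2].astype(float).mean(2); p=np.array(p)
    for _ in range(4):
        x0,y0=np.round(p).astype(int)-r; w=np.clip(90-f[y0:y0+2*r+1,x0:x0+2*r+1],0,None)
        yy,xx=np.mgrid[y0:y0+2*r+1,x0:x0+2*r+1]; p=np.array([(w*xx).sum(),(w*yy).sum()])/w.sum()
    return p
for n,a,b in [('w5',(267,460),(537,459)),('w6',(247,499),(545,498)),('w7',(236,532),(550,514)),('w8',(242,525),(557,519))]:
    X=[onz(n,cen(n,np.array(p)/4+[180,100]),87) for p in (a,b)]; d=X[1]-X[0]; 
    ang=np.arctan2(d[1],d[0]); M=np.linalg.inv(load(n)[1])
    print(n,ang%(np.pi/3), np.linalg.norm(d), np.round(sum(X)/2,2))
for n,pts in [('w1',np.array([(326,175),(514,240),(545,427),(398,541),(217,484),(176,302)])/6+[220,155]),('w9',np.array([(386,190),(578,302),(576,523),(394,630),(207,530),(197,308)])/6+[215,80])]:
    P=np.array([onz(n,cen(n,p),87) for p in pts]);c=P.mean(0);a=np.arctan2(P[:,1]-c[1],P[:,0]-c[0]);print(n,c,np.round((a-.5)%(np.pi/3)+.5,3))
    for i in range(3):
        d=P[i]-P[i+3]; print(np.arctan2(d[1],d[0])%(np.pi/3))
E
```

```text
w5 0.4711472680942199 48.36272782165667 [490.56 183.88  87.  ]
w6 0.4710362787248601 48.192459031023176 [490.41 183.9   87.  ]
w7 0.4920841838900895 48.09038209992893 [498.57 196.74  87.  ]
w8 0.4783845827624318 48.073804592811435 [498.71 196.78  87.  ]
w1 [504.77158881 183.2440136   87.        ] [0.995 0.992 0.991 0.996 0.995 0.994]
0.9958708472996283
0.9936696787027539
0.9925158630786638
w9 [505.67423093 183.24423495  87.        ] [1.    1.002 1.002 1.003 1.001 1.001]
1.001553140696078
1.001488019904069
1.001882569748734
```

The ring advanced 1.04 rad in total. Between the pre-stop view and now it moved only 0.014 rad further, which fits the stop plus jaw wind-up, so it did not come loose on backing off. Now back to the rest.

```bash
python3 - <<'E'
from h import *
delta(461.9,-174.2,130,-2.812)
E
```

```text
rv [-2.0000e-04 -9.0000e-04 -1.4412e+00] d [-243.8  -197.7    60.33]
```

Emit:
step_arm(increments="0 0 -0.18 -30 -25 0 -1; 0 0 -0.36 -70 -55 0 -1; 0 0 -0.54 -110 -90 0 -1; 0 0 -0.72 -150 -120 0 -1; 0 0 -0.9 -185 -150 0 -1; 0 0 -1.08 -220 -180 0 -1; 0 0 -1.26 -243.8 -197.7 20 -1; 0 0 -1.441 -243.8 -197.7 60 -1; 0 0 -1.441 -243.8 -197.7 60 -1; 0 0 -1.441 -243.8 -197.7 60 -1; 0 0 -1.441 -243.8 -197.7 60 -1; 0 0 -1.441 -243.8 -197.7 60 -1; 0 0 -1.441 -243.8 -197.7 60 -1")

```text
time: 23.1
tool_pos: [462.4, -174.8, 131.1]
tcp_rot: [-3.141, 0.001, -2.814]
contact_force: [-0.3, -0.3, -2.0]
grip_width: 15.9
```

```bash
python3 - <<'E'
from h import *
st(); snap('wrist','w10'); crop('w10',180,100,380,250,4,'c14')
delta(461.9,-174.2,90,-2.812)
E
```

```text
{'time': 23.1, 'joint_positions': [-0.517, 0.419, 1.771, 0.0, 0.951, -2.416], 'tool_pos': [462.356, -174.785, 131.141], 'tcp_rot': [-3.141, 0.001, -2.814], 'contact_force': [-0.311, -0.3, -2.019], 'moment': [0.043, 0.059, -0.036], 'grip_width': 15.884}
rv [-0.0005  0.0005 -0.0015] d [ 0.18  0.7  40.99]
```

View pics/c14.png

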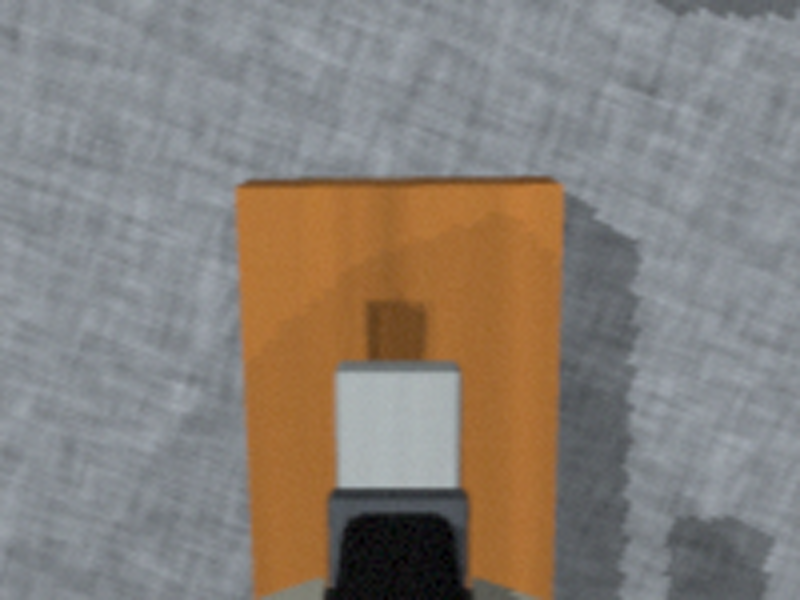

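The slot end is visible at (368–427, 300) in the crop, and the bar end at (337–460, 371).

```bash
python3 - <<'E'
from h import *
q=lambda p:np.array(p)/4+[180,100]
cc=capture('wrist');C=np.array(cc['tool_from_camera']);K=np.array(cc['K'])
def tl(p,zt):
    d=C[:3,:3]@np.linalg.inv(K)@np.r_[q(p),1]; o=C[:3,3]; return np.round(o+d*(zt-o[2])/d[2],2)
zt=131.14-26
print('slot',tl((368,300),zt),tl((427,300),zt),'slot low',tl((368,355),zt),tl((427,355),zt),'bar',tl((337,371),31.43),tl((460,371),31.43),'rest',tl((238,188),zt),tl((563,183),zt))
st()
delta(461.9,-174.2,90,-2.812)
E
```

```text
slot [ 36.75  -5.56 105.14] [ 36.76   6.19 105.14] slot low [ 25.61  -5.62 105.14] [ 25.62   6.27 105.14] bar [38.62 -8.19 31.43] [38.63  9.05 31.43] rest [ 58.58 -30.64 105.14] [ 59.56  32.36 105.14]
{'time': 23.2, 'joint_positions': [-0.517, 0.419, 1.771, 0.0, 0.951, -2.416], 'tool_pos': [462.199, -174.823, 130.847], 'tcp_rot': [-3.141, 0.0, -2.814], 'contact_force': [0.561, 0.3, -1.638], 'moment': [0.083, 0.032, 0.055], 'grip_width': 15.914}
rv [-0.0002  0.0003 -0.0015] d [ 0.1   0.7  40.85]
```

Emit:
step_arm(increments="0 0 -0.01 0.7 0.15 20 -1; 0 0 -0.01 0.7 0.15 40 -1; 0 0 -0.01 0.7 0.15 52 -1; 0 0 -0.01 0.7 0.15 54 -1; 0 0 -0.01 0.7 0.15 54 -1; 0 0 -0.01 0.7 0.15 54 -1")

```text
time: 23.95
tool_pos: [461.8, -175.1, 77.2]
tcp_rot: [-3.141, 0.001, -2.803]
contact_force: [0.1, 0.5, -2.5]
grip_width: 15.5
```

```bash
python3 - <<'E'
from h import *
st(); snap('wrist','w11'); crop('w11',180,100,380,250,4,'c15')
E
```

```text
{'time': 23.95, 'joint_positions': [-0.518, 0.5, 1.825, 0.0, 0.815, -2.427], 'tool_pos': [461.792, -175.146, 77.215], 'tcp_rot': [-3.141, 0.001, -2.803], 'contact_force': [0.095, 0.531, -2.539], 'moment': [0.067, -0.02, 0.009], 'grip_width': 15.545}
```

View pics/c15.png

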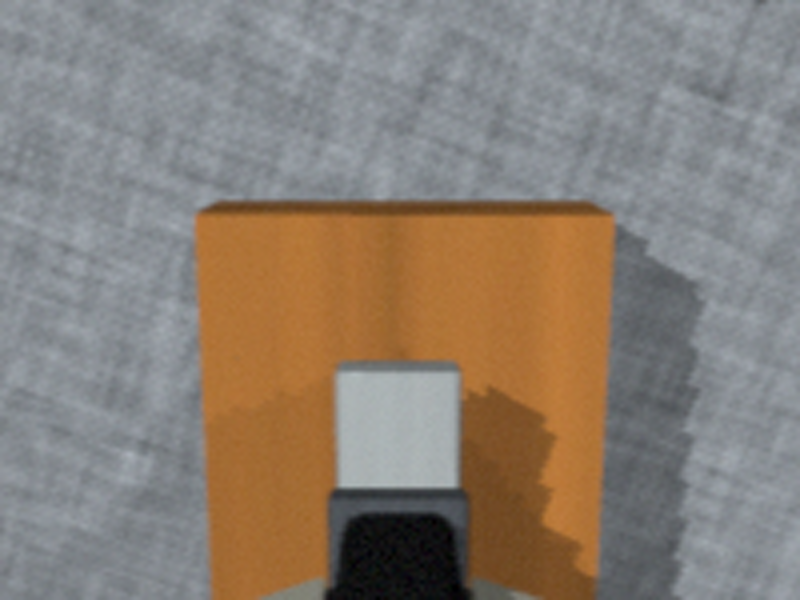

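Emit:
step_arm(increments="0 0 0 0 0.7 1 -1; 0 0 0 0 0.7 3 -1; 0 0 0 0 0.7 5 -1; 0 0 0 0 0.7 6.5 -1; 0 0 0 0 0.7 8 -1; 0 0 0 0 0.7 8 -1; 0 0 0 0 0.7 8 -1")

```text
time: 24.88
tool_pos: [461.2, -174.3, 68.6]
tcp_rot: [3.141, 0.0, -2.803]
contact_force: [-0.8, -0.3, -2.2]
grip_width: 16.0
```

```bash
python3 - <<'E'
from h import *
st()
E
```

```text
{'time': 24.875, 'joint_positions': [-0.517, 0.514, 1.833, 0.0, 0.795, -2.426], 'tool_pos': [461.182, -174.281, 68.604], 'tcp_rot': [3.141, 0.0, -2.803], 'contact_force': [-0.84, -0.263, -2.196], 'moment': [0.011, 0.057, -0.006], 'grip_width': 15.974}
```

Pins are in the slot without force. I'll lower until the bar sits on the rest.

Emit:
step_arm(increments="0 0 0 0 0 1 -1; 0 0 0 0 0 2 -1; 0 0 0 0 0 3 -1; 0 0 0 0 0 3.3 -1; 0 0 0 0 0 3.3 -1; 0 0 0 0 0 3.3 -1")

```text
time: 25.62
tool_pos: [461.2, -174.3, 65.4]
tcp_rot: [-3.142, 0.0, -2.803]
contact_force: [-1.3, 0.3, 2.6]
grip_width: 15.8
```

```bash
python3 - <<'E'
from h import *
st()
E
```

```text
{'time': 25.625, 'joint_positions': [-0.517, 0.519, 1.836, 0.0, 0.787, -2.426], 'tool_pos': [461.163, -174.281, 65.442], 'tcp_rot': [-3.142, 0.0, -2.803], 'contact_force': [-1.281, 0.301, 2.603], 'moment': [0.141, 0.183, 0.023], 'grip_width': 15.811}
```

Seated at the original height with light contact. Open, then withdraw.

Emit:
step_arm(increments="0 0 0 0 0 0 -0.4; 0 0 0 0 0 0 0; 0 0 0 0 0 0 0.5; 0 0 0 0 0 0 0.7; 0 0 0 0 0 0 0.7; 0 0 0 0 0 0 0.7; 0 0 0 0 0 -5 0.7; 0 0 0 0 0 -20 0.7; 0 0 0 0 0 -50 0.7; 0 0 0 0 0 -90 0.7; 0 0 0 0 0 -120 0.7; 0 0 0 0 0 -120 0.7; 0 0 0 0 0 -120 0.7; 0 0 0 0 0 -120 0.7")

```text
time: 27.38
tool_pos: [460.6, -174.0, 184.4]
tcp_rot: [3.14, -0.001, -2.803]
contact_force: [-0.5, 0.3, -0.3]
grip_width: 78.2
```

```bash
python3 - <<'E'
from h import *
st(); snap('wrist','w12'); snap('side','side12'); snap('top','top12'); crop('side12',240,230,340,330,6,'c16')
E
```

```text
{'time': 27.375, 'joint_positions': [-0.517, 0.349, 1.707, 0.0, 1.088, -2.426], 'tool_pos': [460.577, -173.965, 184.369], 'tcp_rot': [3.14, -0.001, -2.803], 'contact_force': [-0.532, 0.307, -0.335], 'moment': [0.012, 0.024, 0.016], 'grip_width': 78.178}
```

View pics/w12.png

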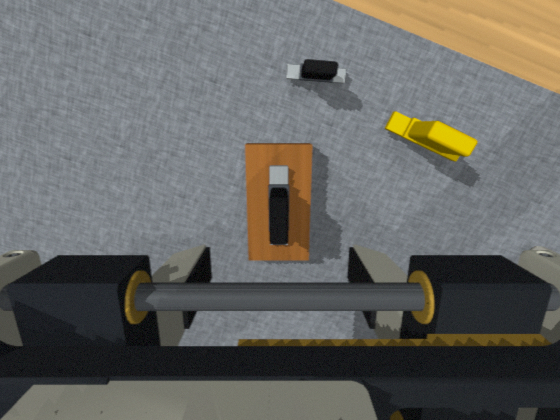

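View pics/side12.png

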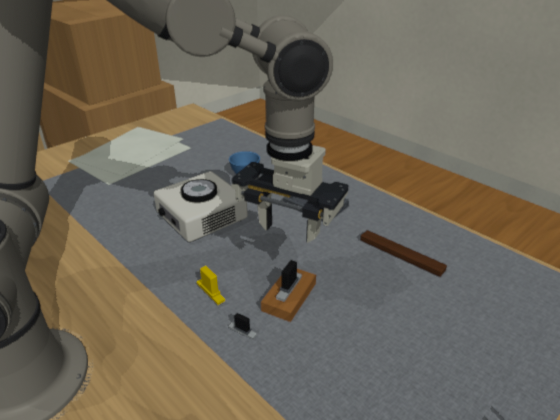

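View pics/top12.png

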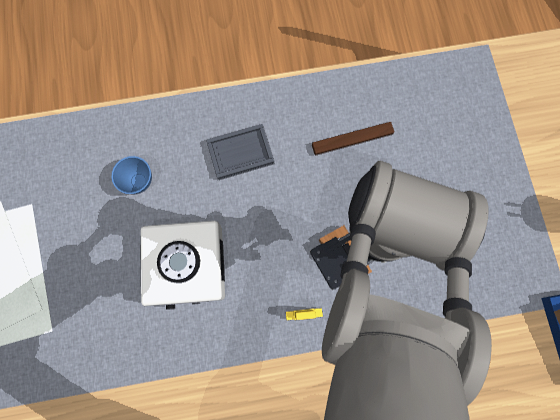

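The spanner sits flat in its rest (wrist view: bar end at (279,175), grip at (279,217)). The side and top views show everything else where it was, and the gripper is clear.

```bash
python3 - <<'E'
from plant import close_job
print(close_job())
E
```

```text
the job is handed in; nothing more can be done
None
```

The ring is tight against its stop and the spanner is back in its rest. I handed the job in at about 27.5 s of the 69 s allowed.

- **Seating the pins:** they went into two opposite holes with no side force. The bar touched the ring at 126.4 mm tool height, as expected with both pins fully home.
- **Turning:** I turned clockwise at about 0.12–0.28 N m. The moment then rose steeply to 0.75 N m at the stop, and I eased back within the pin play before lifting out.
- **Ring angle:** the wrist camera shows about 1.04 rad of turn in total. The hole angle was the same before and after lifting out, so the ring did not come loose.
- **Putting back:** the bar rests at the same height as at the start, with light contact (about 2.6 N more than the spanner's hanging weight). The last pictures show it flat in the rest, the gripper clear, and the other things unmoved.

**Disagreements and slips:**
- The top camera placed things about 2 mm off from the wrist camera, so I aligned with the wrist camera.
- The spanner sat about 1 mm off-centre along the jaws, so up to about 4 N of side force showed while turning.
- Before grasping, I entered one y shift and one small yaw turn with the wrong sign. I corrected both before anything was touched.

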